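# Changing over a vacuum column manifold

## Robot

A 6-joint arm with a two-finger parallel gripper is mounted at the origin on the work surface. World frame = base frame: x ahead of the robot, y to its left, z up, the work surface at z = 0. Lengths are in mm, angles in rad, forces in N, time in s.
With the tool pointing down it reaches from about 350 to 925 mm from the base axis. Payload 6.4 kg.
Tool frame: the origin (TCP) lies midway between the tips of the shut fingers; the grasp point (between the pads) lies 19 mm behind it; z points along the fingers, y is the direction in which the jaws open and shut (so a half turn about z gives the same grasp; the last joint's range is limited). The gripper opens to 85 mm and grips with 20 to 120 N. Pads are 22 mm wide; open, the fingers measure 114 mm over their backs; the gripper's body (76 mm by 85 mm) begins 54 mm behind the grasp point. The pads swing forward as they close: fully open they stand 13 mm farther back than shut.
Start: joints at [-0.174, 0.245, 1.558, -0, 1.339, -0.174], TCP at [650.011, 0.004, 231.29] pointing down, gripper open.
Joint ranges: [-3.13, 3.13], [-1.02, 2.26], [0.13, 2.54], [-0.95, 4.09], [0.21, 2.88], [-2.74, 2.74]. Speed limits (rad/s): [2.57, 2.57, 3.14, 3.14, 3.14, 3.14].

## Interface

Orientations are given as [roll, pitch, yaw] about the fixed x, y, z axes, in that order (R = Rz(yaw) Ry(pitch) Rx(roll)).
In Python, from workcell import manip gives the robot as it stands.
- The arm moves only by the shell command python3 -m pendant 'ROWS' [OPENING] [FORCE]. ROWS is JSON, a list of rows, each a list of 2 entries, a list of its own where there are three numbers: the shift along the world's x, y, z as a fraction of full scale, then the turn about the world's z as a fraction of full scale. In form: [[[tx, ty, tz], turn], ...]. A call has 1 to 10 rows; each row shifts and turns the pose as measured when the row begins; what a row does not reach is not made up. Full scale, the value 1, is 25 mm for a shift and 0.1 rad for a turn. A row lasts 1/12 s, in which the tool goes at most 41.7 mm and 7.16 degrees, less where a joint would pass 70% of its speed; a pose out of reach is approached as far as the arm can. A call with a number of a shift or a turn outside -1 to 1 is refused whole. A call with a gripper value outside its range is refused whole. OPENING is the opening, from 0 (shut) to 1 (fully open), set as the call begins (- or left out, the last holds). The fingers move at their own pace and stop on an object; FORCE is the grip in N (left out, the last holds). Time passes only in rows, so rows that do not move let the fingers close. It gives the time, the measured TCP pose, the force and the opening at its end, in the units of the state.
- manip.observe(): the state, without advancing time (a new reading comes with each control period).
- manip.read_camera(name): name is "scene" or "side" or "wrist"; returns a dict with "img" (400x640x3 uint8, blue, green, red), "K" (3x3 intrinsics, pixels), "xyz" and "orientation" of the camera in the world. Camera axes: x right, y down, z forward; pixel columns grow to the right and rows downward; lengths in mm; the calibration is good to about 2 mm. A picture is of the moment at which its call begins. There is no depth.
- manip.sign_off(): hands the job in, once; it reports no verdict.
Trained networks look in the newest picture that a camera, given by its name, has taken for a name from the list of things; names that differ only in an ending like _2 or _b are one class to them, and where a whole thing is asked for, a point or a joint stands for the part that bears it (a point fixed in the world has none). Each returns a list of dicts, best first, with "confidence" (0 to 1); they miss things now and then, are a little off and sometimes report something else, mostly with a low value. They report only what shows in the picture. A call takes as long as a camera call. They do not tell look-alikes from the thing itself.
- manip.look_for(camera, query): "centre" ([column, row] in pixels, amid what is visible of it).
- manip.silhouettes(camera, query): "pixels" (400x640 bool, what is visible of it) and "centre" ([column, row] in pixels, amid what is visible of it).
The state is a dict: "t": time; "qpos": joint angles; "qd": joint speeds; "joint_efforts": joint torques, N m; "eef_pos": TCP position; "tool_rot": TCP orientation; "wrist_force": force on the tool from outside, world axes, zero at the start; "wrist_torque": the same for the moment, N m; "finger_gap": opening from 0.0 (shut) to 1.0 (fully open).
Only numpy, scipy, OpenCV 4.12 (cv2) and the standard library are available. Lean on these libraries where they do the work, as an engineer would, in place of code of your own. Each camera call takes 0.05 s, during which the arm holds its last target.

## Task

The column at the manifold station whose knob is pulled out has run dry: push that knob fully home first and leave its column where it is. Then take the fresh column from the tube rack, keep it upright and lower it (do not drop it) to the bottom of the one empty holder cup, and last pull that station's knob all the way out to open its vacuum. Leave the third station, the other columns and tubes and everything else on the bench as they are.

Things in the scene. Friction and masses are not known exactly. Their poses are not given: they have to be found in the camera images.
- manifold: three-place vacuum manifold: a steel tube along its y (350 mm long) that carries the three stations in a row 100 mm apart, in any order, all facing the same way (-x); dial gauge on one end, trap bottle and pump (100 mm high) behind; fixed; origin on the bench under the middle station's cup.
- used_station: station whose knob is pulled out at the start and whose cup holds a column that has run dry. Aluminium valve block, 100 x 46 mm, top 76 mm above the bench, grey holder cup on it. Origin on the bench under the cup's axis, z up; -x is the direction in which its knob is pulled out (knob's middle 97 mm from the cup's axis when home, 127 mm when out). Fixed.
- empty_station: station whose cup is empty and whose knob is home at the start. Aluminium valve block, 100 x 46 mm, top 76 mm above the bench, grey holder cup on it. Origin on the bench under the cup's axis, z up; -x is the direction in which its knob is pulled out (knob's middle 97 mm from the cup's axis when home, 127 mm when out). Fixed.
- idle_station: third station, which holds a column and has its knob home; to be left alone. Aluminium valve block, 100 x 46 mm, top 76 mm above the bench, grey holder cup on it. Origin on the bench under the cup's axis, z up; -x is the direction in which its knob is pulled out (knob's middle 97 mm from the cup's axis when home, 127 mm when out). Fixed.
- used_knob (a joint): travel of the used station's knob: 0 m = fully home, 0.030 m = fully out (as at the start). A spring-ball detent drives the knob to the nearer end and holds it there (only within 3 mm of mid travel may it stay): about 6 N along the stem start it from either end, less near the middle.
- empty_knob (a joint): travel of the empty station's knob: 0 m = fully home (as at the start), 0.030 m = fully out. Same detent.
- idle_knob (a joint): travel of the third station's knob, home (0) at the start. Same detent.
- used_knob_grip (a point): black cylindrical pull knob, 30 mm diameter and 26 mm long, on a 12 mm steel stem; this point is the middle of the knob, 48 mm above the bench. It is on the used station.
- empty_knob_grip (a point): black cylindrical pull knob, 30 mm diameter and 26 mm long, on a 12 mm steel stem; this point is the middle of the knob, 48 mm above the bench. It is on the empty station.
- idle_knob_grip (a point): black cylindrical pull knob, 30 mm diameter and 26 mm long, on a 12 mm steel stem; this point is the middle of the knob, 48 mm above the bench. It is on the third station.
- empty_cup_floor (a point): centre of the inner floor of the empty cup, 81 mm above the bench; a column stands on it. The cup is round, straight 29 mm inside, 3 mm walls, 35 mm outside.
- empty_cup_mouth (a point): centre of the mouth of the empty cup, 131 mm above the bench, 50 mm above its floor; the top 10 mm flare to 39 mm inside, 45 mm outside.
- fresh_column: the fresh column: clear tube with white packing, 25 mm diameter, white 34 mm flange on top (8 mm thick), 165 mm tall, about 90 g; origin at the centre of its underside, z up its length. It stands in any of the rack's three places, on the rack's floor (6 mm above the bench), top 171 mm above the bench; in a cup its top is 246 mm above the bench. The only uncapped, flanged thing in the rack.
- used_column: the column that has run dry, standing in the used station's cup; same shape: column: clear tube with white packing, 25 mm diameter, white 34 mm flange on top (8 mm thick), 165 mm tall, about 90 g; origin at the centre of its underside, z up its length. 
- idle_column: the column standing in the third station's cup; same shape: column: clear tube with white packing, 25 mm diameter, white 34 mm flange on top (8 mm thick), 165 mm tall, about 90 g; origin at the centre of its underside, z up its length. 
- rack: grey tube rack, 215 mm (its x) by 78 mm (its y), 70 mm high, with three 32 mm round holes 65 mm apart along its x; fixed; origin under its centre on the bench.
- tube0: capped plastic tube with a 34 mm screw cap, 29 mm diameter, 115 mm tall, in the rack; origin at its underside. Leave it.
- tube1: another such capped tube in the rack. Leave it.
- bottle: brown glass bottle, 66 mm diameter, 150 mm tall, on the bench; origin at its underside. Leave it.
- dishes: stack of three round culture dishes, 94 mm diameter, 48 mm high; origin at its underside. Leave it.
- beaker: clear beaker, 72 mm diameter, 100 mm tall, with three rods in it that reach 220 mm; origin at its underside. Leave it.
- cap: blue bottle cap, 54 mm diameter, 22 mm high, lying open side up; origin at its underside. Leave it.
Not all that is in view belongs to the job. What is shaped like the used_column but orange or pink is not meant.

How it is judged:
By the outcome, as a careful person would: the job done as asked, in the order asked, and still so for the second after the job is handed in, with the robot touching nothing.
It also fails if it takes over 61 s, if anything falls off the work surface, if the arm or the gripper's body presses on something with over 40 N, if the wrist force passes 120 N, or if a joint passes its speed limit or range.

## Working session

There is one attempt and no reset: what is moved stays moved. The work goes in short steps, Python scripts to look and compute and a shell command to move; the robot and the scene stay as the last step left them, time stands still between calls to the robot, and variables do not carry over. Pictures are saved under pics/ and viewed, and the job is handed in when it is done.

```bash
mkdir -p pics; ls
cat > h.py <<'E'
import cv2, numpy as np
from scipy.spatial.transform import Rotation as R
from workcell import manip
def cam(n,fn=None):
    c=manip.read_camera(n)
    if fn: cv2.imwrite('pics/'+fn,c['img'])
    return c
def Rm(c):
    o=np.array(c['orientation'],float)
    return o if o.shape==(3,3) else R.from_euler('xyz',o).as_matrix()
def at_z(c,px,z):
    d=Rm(c)@np.linalg.inv(np.array(c['K']))@np.array([px[0],px[1],1.])
    p=np.array(c['xyz'],float); return p+d*(z-p[2])/d[2]
def proj(c,P):
    q=np.array(c['K'])@(Rm(c).T@(np.array(P,float)-np.array(c['xyz']))); return q[:2]/q[2]
E
python3 - <<'E'
from h import *
for n in ['scene','side','wrist']:
    c=cam(n,n+'0.png'); print(n,c['xyz'],c['orientation'],np.array(c['K']).tolist())
print(manip.observe())
E
```

```text
pics
scene [1081.94084069  720.45202083  837.37025335] [-2.26812373  0.0085426   2.51361178] [[376.0417631492051, 0.0, 318.3849584037039], [0.0, 376.0417631492051, 199.9517120957977], [0.0, 0.0, 1.0]]
side [ 466.33904075 -956.93304964  909.96990838] [-2.24024374  0.00671545 -0.1389699 ] [[409.2084607830996, 0.0, 312.53817171578606], [0.0, 409.2084607830996, 198.62118492573103], [0.0, 0.0, 1.0]]
wrist [648.03313459  74.589596   371.63219194] [ 2.84591131e+00  9.78765960e-04 -4.46555904e-04] [[357.5776745750181, 0.0, 317.76506219544166], [0.0, 357.5776745750181, 197.59201631436878], [0.0, 0.0, 1.0]]
{'t': 0.15, 'qpos': array([-1.74092147e-01,  2.45630129e-01,  1.55872888e+00, -2.87791853e-05,
        1.33872405e+00, -1.74095775e-01]), 'qd': array([-0.00019619, -0.00147328, -0.00378989,  0.00082028, -0.00030584,
        0.00165269]), 'joint_efforts': array([-2.42612947e-02, -4.29655302e+01, -3.26372731e+01, -8.34121514e-03,
       -2.49159493e-03, -1.80937895e-03]), 'eef_pos': array([6.49569714e+02, 7.94615625e-02, 2.30451270e+02]), 'tool_rot': array([-3.14011993e+00, -2.30590186e-04,  1.57080642e+00]), 'wrist_force': array([-0.0303081 ,  0.57989825, -1.11446162]), 'wrist_torque': array([0.00983266, 0.00613522, 0.0130508 ]), 'finger_gap': 0.9983856081864936}
```

View pics/scene0.png

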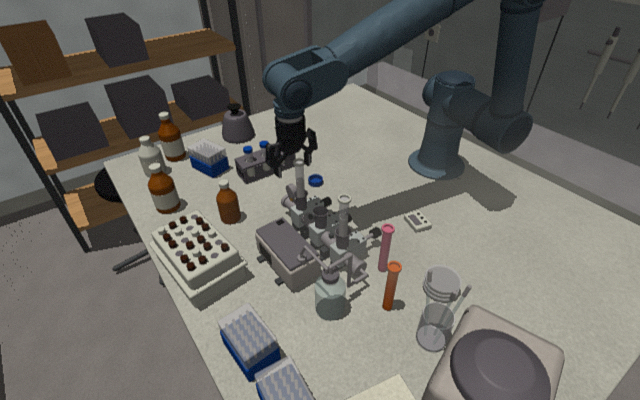

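View pics/side0.png

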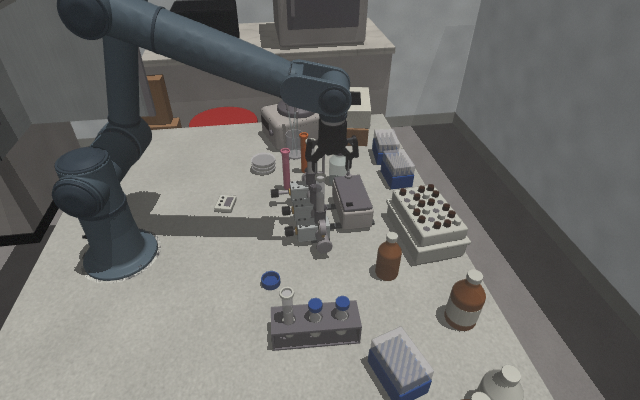

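View pics/wrist0.png

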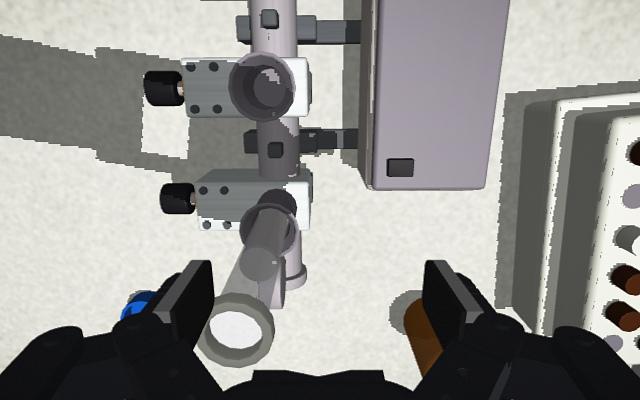

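Wrist: an empty cup at (262,87) with its knob home at (163,88), and a column station at (268,230) also with knob home at (178,198). Side: the third station, at (285,170-195), has its knob at (276,192), seemingly pulled out. Rack: uncapped flanged column at (287,295), two blue-capped tubes at (315,305) and (342,303). I'll confirm these in enlarged crops and measure.

Run:
```python
from h import *
c=cam('side'); s=cam('scene'); w=cam('wrist')
a=cv2.resize(c['img'][140:260,240:370],None,fx=4,fy=4,interpolation=cv2.INTER_CUBIC)[:480,:400*1+0]
a=cv2.resize(c['img'][150:250,250:350],(400,400),interpolation=cv2.INTER_CUBIC)
b=cv2.resize(s['img'][150:250,280:380],(400,400),interpolation=cv2.INTER_CUBIC)
cv2.imwrite('pics/z1.png',np.hstack([a,b]))
cv2.imwrite('pics/z2.png',cv2.resize(c['img'][260:360,250:380],(780,600),interpolation=cv2.INTER_CUBIC))
for q,z in [('empty_cup_mouth',131),('used_knob_grip',48),('empty_station',60),('fresh_column',171),('rack',70)]:
  for n,cc in [('side',c),('scene',s),('wrist',w)]:
    for d in manip.look_for(n,q)[:4]:
        print(q,n,np.round(d['centre']),round(d['confidence'],2),at_z(cc,d['centre'],z).round()[:2])
for name,px,z in [('emptymouth',(262,87),131),('emptyknob',(165,88),55),('idleknob',(180,198),55)]:
    print(name,at_z(w,px,z).round(1))
print('flange side',at_z(c,(287,293),171), 'tubecap',at_z(c,(315,303),121),at_z(c,(342,301),121))
print('used flange scene',at_z(s,(343,199),246),'idle',at_z(s,(299,162),246))
print('usedknob side',at_z(c,(276,191),55))
```

```text
empty_cup_mouth side [303. 208.] 0.9 [563. -21.]
empty_cup_mouth side [342. 307.] 0.34 [ 609. -387.]
empty_cup_mouth scene [320. 223.] 0.98 [646. 117.]
empty_cup_mouth wrist [236.  90.] 0.72 [596.  74.]
empty_cup_mouth wrist [177. 199.] 0.64 [548.   0.]
used_knob_grip side [277. 192.] 0.5 [494. 177.]
used_knob_grip scene [343. 214.] 0.68 [511.  55.]
used_knob_grip scene [350. 239.] 0.4 [563. 152.]
empty_station side [302. 205.] 0.55 [571.  79.]
empty_station scene [320. 226.] 0.62 [609.  68.]
empty_station wrist [239.  86.] 0.97 [583.  77.]
fresh_column side [309. 225.] 0.43 [ 565. -143.]
rack side [343. 310.] 0.5 [ 621. -352.]
rack scene [257. 165.] 0.64 [ 611. -315.]
rack scene [372. 234.] 0.26 [515. 188.]
emptymouth [612.2  75.6 131. ]
emptyknob [518.6  75.1  55. ]
idleknob [520.3 -22.4  55. ]
flange side [ 486.32558038 -362.55254337  171.        ] tubecap [ 550.17741181 -361.04564126  121.        ] [ 614.04107401 -364.50157421  121.        ]
used flange scene [620.61420507 179.27111489 246.        ] idle [617.91255672 -19.2287077  246.        ]
usedknob side [491.43554619 174.36793414  55.        ]
```

```bash
sleep 1
```

```text
(no output)
```

View pics/z1.png

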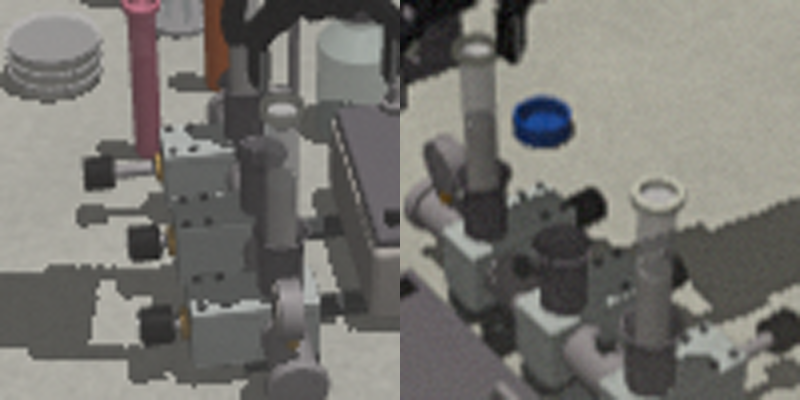

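View pics/z2.png

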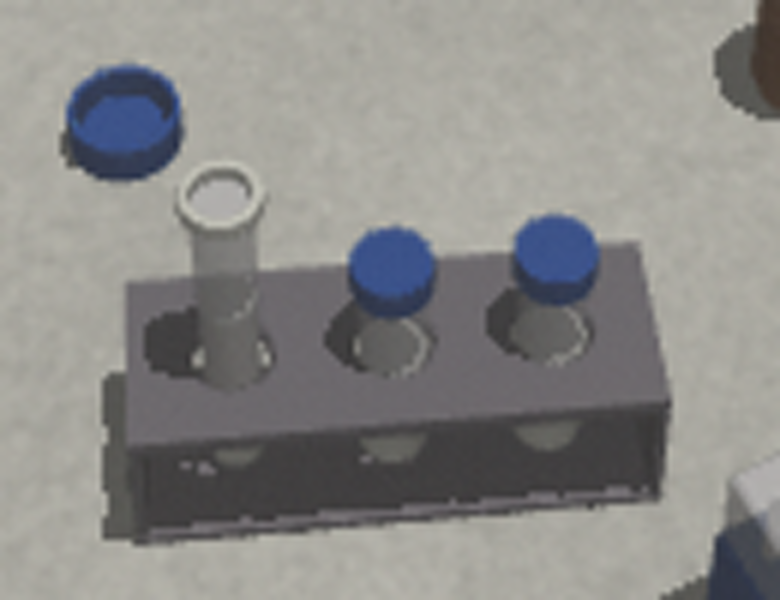

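Both crops confirm it: the +y station has the bright stem showing (side (276,192), scene (377,232)), so it is the used station. The middle one is empty, at about (612-619, 78). In the rack the only uncapped, flanged item is at side (287,293), about (486,-362); the pink and orange columns stand outside the rack, so they aren't candidates. First I go up, turn the jaws along y, and look at the used knob.

```bash
python3 -m pendant '[[[0,0,1],0],[[0,0,1],0],[[0,0,1],0],[[-1,0.9,0],1],[[-1,0.9,0],1],[[-1,0.9,0],1],[[-1,0.9,0],1],[[-1,0.9,0],1],[[-1,0.9,0],1],[[-1,0.9,0],1]]' 0
python3 -m pendant '[[[-0.8,0.6,0],1],[[0,0,0],1],[[0,0,0],1],[[0,0,0],1],[[0,0,0],1],[[0,0,0],1],[[0,0,0],1],[[0,0,0],1],[[0,0,0],0.7],[[0,0,0],0]]'
python3 - <<'E'
from h import *
c=cam('wrist','w1.png'); print(c['xyz'],c['orientation'],manip.observe()['qpos'])
E
```

```text
t: 1.88
eef_pos: [470.3, 157.8, 308.5]
tool_rot: [3.141, 0.003, 2.293]
wrist_force: [-0.4, 0.5, -0.4]
finger_gap: 0.0
t: 2.72
eef_pos: [443.1, 178.8, 310.7]
tool_rot: [3.138, 0.007, -3.062]
wrist_force: [0.1, 0.1, 0.3]
finger_gap: 0.004
[366.34252425 172.52618653 451.46473077] [ 2.83819028 -0.00341112  1.64978486] [ 0.14405171 -0.23606815  1.89634979  0.0030746   1.47433969 -1.50400433]
```

View pics/w1.png

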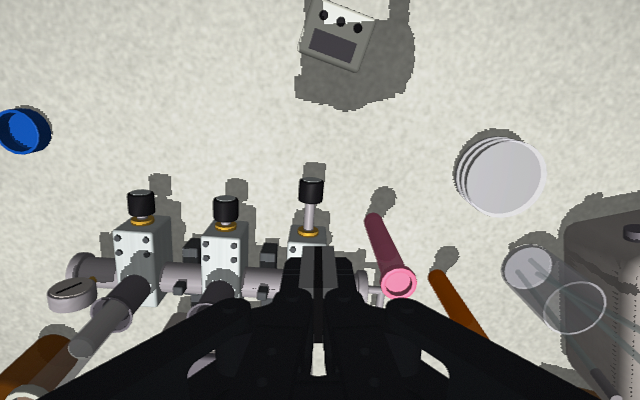

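Used knob at (311,190), stem showing, with the idle and empty knobs at (141,203) and (226,209). The pink column's base is at (373,217).

Run:
```python
from h import *
w=cam('wrist')
cv2.imwrite('pics/z3.png',cv2.resize(w['img'][160:300,100:430],None,fx=2.4,fy=2.4,interpolation=cv2.INTER_CUBIC))
for n,p,z in [('used front',(311,180),55),('used knobtop c',(311,190),60),('emp knobtop',(226,209),60),('idle',(141,203),60),('pink base',(372,217),0),('pink top',(398,283),165),('usedblock L',(288,240),76),('usedblock R',(327,240),76)]:
    print(n,at_z(w,p,z).round(1)[:2])
```

```text
used front [469.6 174.2]
used knobtop c [480. 175.]
emp knobtop [510.3  78.5]
idle [510.3 -18.9]
pink base [529. 260.]
pink top [531.2 259.4]
usedblock L [536.6 153. ]
usedblock R [533.3 197.4]
```

View pics/z3.png

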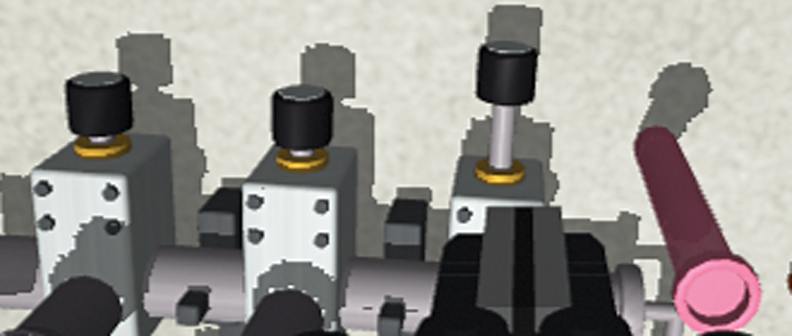

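```bash
python3 -m pendant '[[[-0.1,-0.1,-1],-0.8],[[0,0,-1],0],[[0,0,-1],0],[[0,0,-1],0],[[0,0,-1],0],[[0,0,-1],0],[[0,0,-1],0],[[0,0,-1],0],[[0,0,-1],0],[[0,0,-1],0]]' 0
python3 -m pendant '[[[0,0,-0.5],0],[[0,0,0],0]]'
python3 - <<'E'
from h import *
cam('side','s2.png');c=cam('wrist','w2.png');
E
```

```text
t: 3.65
eef_pos: [445.3, 176.9, 60.2]
tool_rot: [3.134, 0.029, 3.115]
wrist_force: [0.2, -1.1, -0.4]
finger_gap: -0.002
t: 3.82
eef_pos: [441.1, 176.2, 41.9]
tool_rot: [3.136, 0.019, 3.111]
wrist_force: [0.2, -0.7, -1.0]
finger_gap: 0.001
```

View pics/w2.png

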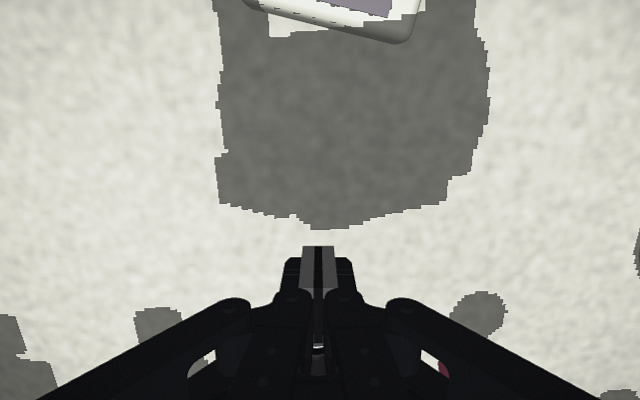

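```bash
python3 -m pendant '[[[0.6,0,0],0.2],[[0.4,0,0],0],[[0.3,0,0],0],[[0.3,0,0],0]]'
python3 -m pendant '[[[0.2,0,0],0],[[0.2,0,0],0]]'
```

```text
t: 4.25
eef_pos: [482.2, 176.9, 46.4]
tool_rot: [3.136, 0.019, 3.131]
wrist_force: [1.2, -0.1, -0.2]
finger_gap: -0.004
t: 4.42
eef_pos: [492.0, 177.1, 47.6]
tool_rot: [3.135, 0.013, 3.13]
wrist_force: [-30.4, -1.7, 23.0]
finger_gap: -0.001
```

```bash
python3 -m pendant '[[[-0.4,0,0],0],[[-1,0,0],0],[[-1,0,0.5],0],[[0,0,1],0],[[0,0,1],0],[[0,0,1],0],[[0,0,1],0],[[0,0,1],0],[[0,-0.5,1],0],[[0,-1,1],0]]'
python3 -m pendant '[[[-0.5,-1,1],0],[[0,-1,0],0],[[0,-0.5,0],0],[[0,0,0],0]]' 1
python3 - <<'E'
from h import *
c=cam('wrist','w3.png'); print(c['xyz'],c['orientation']);cam('side','s3.png')
E
```

```text
t: 5.25
eef_pos: [432.0, 141.1, 244.9]
tool_rot: [3.133, 0.025, 3.131]
wrist_force: [1.4, -0.3, -0.1]
finger_gap: -0.002
t: 5.58
eef_pos: [425.1, 73.7, 284.7]
tool_rot: [3.137, 0.054, 3.129]
wrist_force: [-0.1, -0.2, 0.0]
finger_gap: 0.564
[341.36287907  74.16052489 421.71930616] [ 2.79062131 -0.00501228  1.55836674]
```

View pics/w3.png

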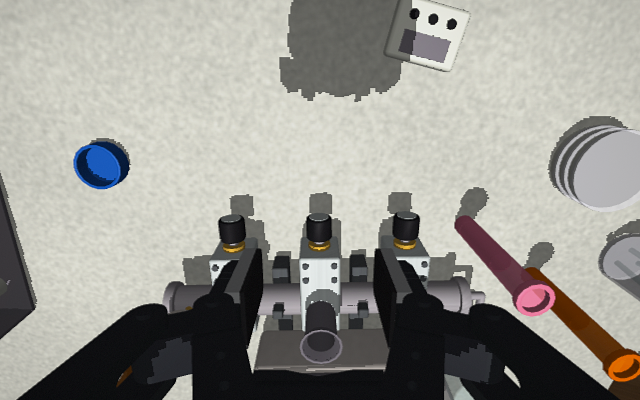

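Used knob is home: all three knobs are in line at rows 228/228/226. The empty cup's mouth is at (321,346). Measuring it precisely.

Run:
```python
from h import *
w=cam('wrist'); print(manip.observe()['tool_rot'])
cv2.imwrite('pics/z4.png',cv2.resize(w['img'][200:380,220:420],(800,720)[:2],interpolation=cv2.INTER_CUBIC)[:600])
for n,p,z in [('emptymouth',(321,346),131),('knobs',(231,228),55),('knobs',(319,228),55),('knobs',(406,226),55),]:
    print(n,at_z(w,p,z).round(1)[:2])
cv2.imwrite('pics/z4.png',cv2.resize(w['img'][300:375,270:370],(800,600),interpolation=cv2.INTER_CUBIC))
for n in('side','scene'):
  c=cam(n)
  x0,y0=(270,175) if n=='side' else (290,190)
  cv2.imwrite(f'pics/z5{n}.png',cv2.resize(c['img'][y0:y0+60,x0:x0+80],(800,600),interpolation=cv2.INTER_CUBIC))
  print(n,[proj(c,(x,y,131)).round(1) for x,y in((610,77),(620,77),(610,87))])
```

```text
[3.13518415 0.04951304 3.1322767 ]
emptymouth [606.7  77.7]
knobs [509.  -21.4]
knobs [510.3  77.3]
knobs [509.2 174.9]
side [array([313.9, 187. ]), array([317. , 186.7]), array([313.4, 185.2])]
scene [array([321.9, 210.2]), array([319. , 211.6]), array([324. , 212.1])]
```

View pics/z4.png

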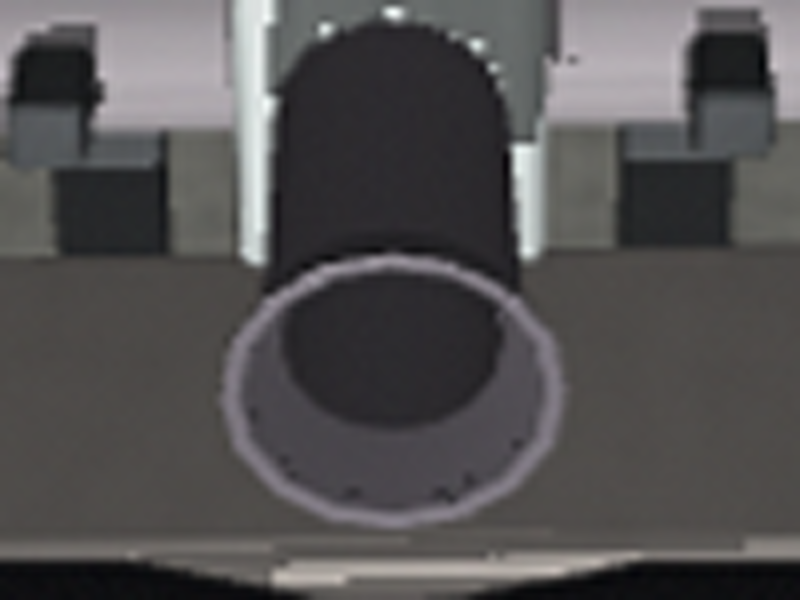

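View pics/z5side.png

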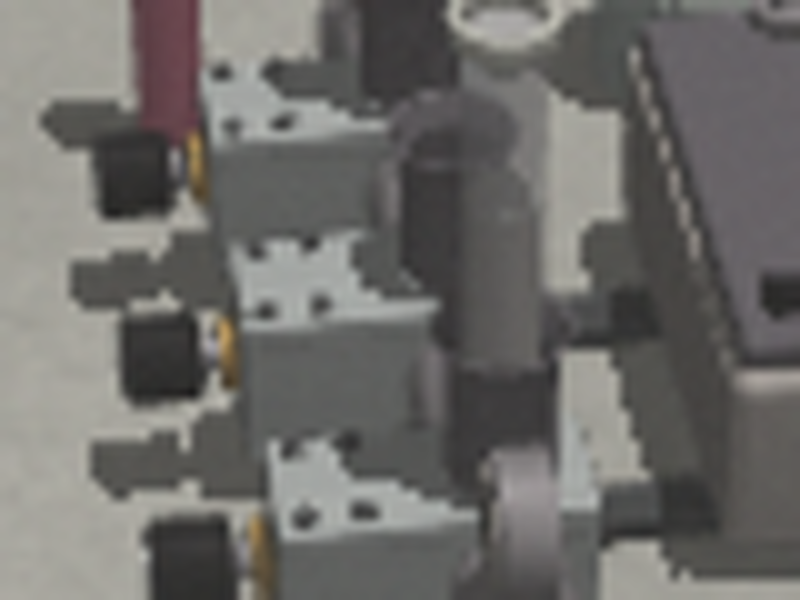

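View pics/z5scene.png

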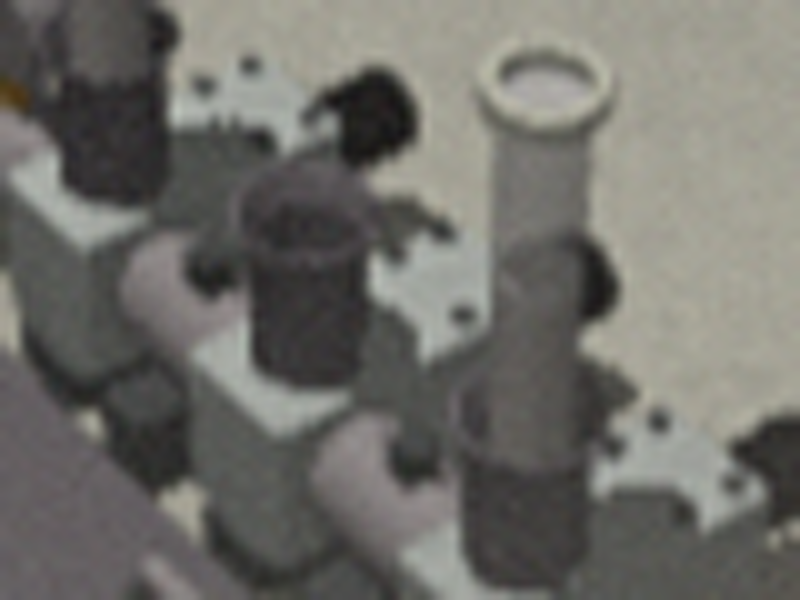

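Cup centre estimates: wrist first view (612,76), side ≈(615,75), scene ≈(615,77), push contact implies x≈613, and this tilted wrist view gives 606. I'll use ≈(613,77) and check it visually at insertion. On to the rack.

```bash
python3 -m pendant '[[[0,-1,0],0],[[0,-1,0],0],[[0,-1,0],0],[[0,-1,0],0],[[0,-1,0],0],[[0.2,-1,0],0],[[0.2,-1,0],0],[[0.2,-1,0],0],[[0.2,-1,0],0],[[0.2,-1,0],0]]' 1
python3 -m pendant '[[[0.2,-1,0],0],[[0.2,-1,0],0],[[0.2,-1,0],0],[[0.2,-1,0],0],[[0.2,-1,0],0],[[0.2,-1,0],0],[[0.2,-0.8,0],0],[[0,-0.2,0],0],[[0,0,0],0]]'
python3 - <<'E'
from h import *
c=cam('wrist','w4.png'); print(c['xyz'],c['orientation'],manip.observe()['tool_rot'])
E
```

```text
t: 6.67
eef_pos: [448.2, -171.5, 274.9]
tool_rot: [3.128, 0.038, -3.125]
wrist_force: [0.4, 0.5, -0.1]
finger_gap: 1.006
t: 7.42
eef_pos: [488.4, -351.0, 264.8]
tool_rot: [3.117, 0.029, -3.117]
wrist_force: [0.8, -0.3, -0.5]
finger_gap: 1.0
[ 408.32999131 -356.27019622  403.79346541] [ 2.81621136 -0.02459058  1.59538548] [ 3.11655214  0.02855971 -3.11684843]
```

View pics/w4.png

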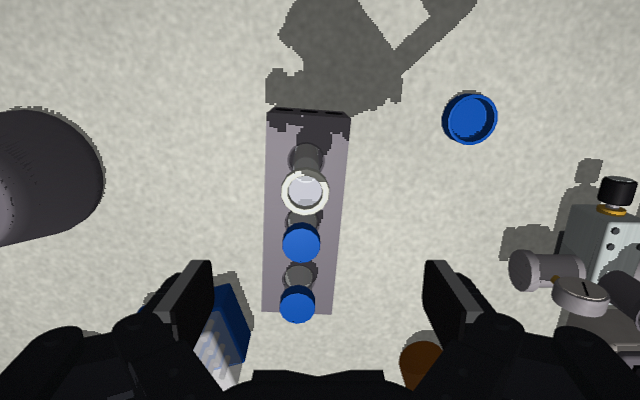

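Flanged uncapped column at (305,192); the capped tubes are at (301,242) and (297,304).

Run:
```python
from h import *
w=cam('wrist');c=cam('side');s=cam('scene')
print(manip.observe()['eef_pos'],manip.observe()['tool_rot'])
for p,z in [((305,192),171),((301,242),121),((297,304),121),((308,108),70),((297,312),70)]: print(at_z(w,p,z).round(1)[:2])
print(at_z(c,(287,293),171)[:2])
cv2.imwrite('pics/z6.png',np.hstack([cv2.resize(c['img'][270:370,260:360],(400,400),interpolation=cv2.INTER_CUBIC),cv2.resize(s['img'][110:190,225:305],(400,400),interpolation=cv2.INTER_CUBIC)]))
```

```text
[ 488.1806908  -349.56066317  265.78205898] [ 3.11789644  0.02972912 -3.11584454]
[ 482.7 -356.7]
[ 544.4 -359.8]
[ 607.6 -362.9]
[ 434.9 -355.5]
[ 654.  -364.1]
[ 486.32558038 -362.55254337]
```

View pics/z6.png

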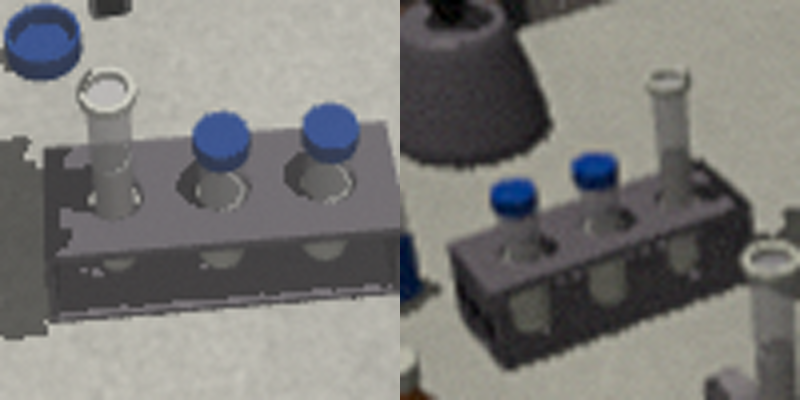

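```bash
python3 -m pendant '[[[-0.1,-0.4,0],-0.2],[[0,0,-0.8],0],[[0,0,-0.8],0],[[0,0,-0.8],0],[[0,0,-0.8],0],[[0,0,-0.8],0],[[0,0,0],0]]' 1
python3 - <<'E'
from h import *
o=manip.observe();print(o['eef_pos'],o['tool_rot'])
c=cam('wrist','w5.png')
E
```

```text
t: 8.2
eef_pos: [486.1, -358.7, 167.7]
tool_rot: [3.126, 0.036, -3.137]
wrist_force: [-0.4, 0.8, -0.8]
finger_gap: 0.998
[ 486.14529094 -358.72920959  167.65255788] [ 3.12635553  0.03636863 -3.13674556]
```

View pics/w5.png

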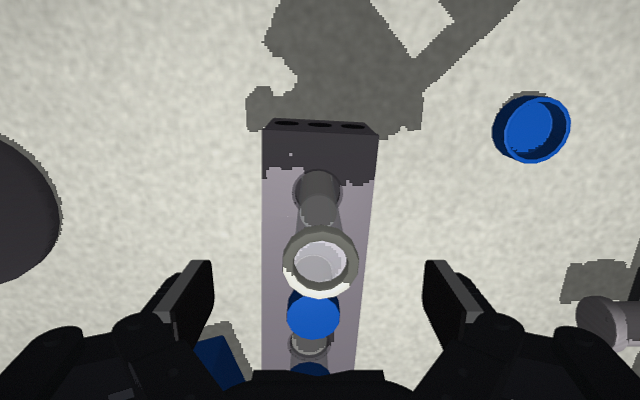

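```bash
python3 - <<'E'
from h import *
w=cam('wrist');print(at_z(w,(320,263),171))
o=manip.observe();T=R.from_euler('xyz',o['tool_rot']).as_matrix()
print(T[:,2], [proj(w,np.array(o['eef_pos'])-T[:,2]*d).round() for d in(0,19)])
E
python3 -m pendant '[[[0,0,-0.8],0],[[0,0,-0.8],0],[[0,0,-0.6],0],[[0,0,0],0]]'
```

```text
[ 483.32280109 -358.51564879  171.        ]
[ 0.0407925   0.01059959 -0.99911142] [array([315., 273.]), array([315., 298.])]
t: 8.63
eef_pos: [492.0, -365.0, 126.1]
tool_rot: [-3.139, 0.053, -3.136]
wrist_force: [-0.1, 1.3, -0.1]
finger_gap: 1.001
```

```bash
python3 -m pendant '[[[-0.28,0.24,-0.3],0],[[0,0,-0.2],0],[[0,0,0],0]]'
python3 -m pendant '[[[0,0,0],0]]'
```

```text
t: 8.88
eef_pos: [487.6, -361.7, 119.7]
tool_rot: [-3.132, 0.059, -3.136]
wrist_force: [0.5, 0.1, 0.7]
finger_gap: 0.998
t: 8.97
eef_pos: [488.3, -362.5, 121.5]
tool_rot: [-3.13, 0.061, -3.136]
wrist_force: [0.2, -0.4, -0.3]
finger_gap: 0.999
```

```bash
python3 -m pendant '[[[-0.12,0.12,-0.25],0],[[0,0,0],0],[[0,0,0],0],[[0,0,0],0],[[0,0,0],0],[[0,0,0],0]]' 0.1 40
python3 - <<'E'
from h import *
o=manip.observe();print(o['eef_pos'],o['tool_rot'])
c=cam('side');s=cam('scene')
cv2.imwrite('pics/z7.png',np.hstack([cv2.resize(c['img'][200:360,220:380],(400,400),interpolation=cv2.INTER_CUBIC),cv2.resize(s['img'][70:190,205:325],(400,400),interpolation=cv2.INTER_CUBIC)]))
E
```

```text
t: 9.47
eef_pos: [487.2, -361.5, 119.0]
tool_rot: [-3.124, 0.065, -3.136]
wrist_force: [0.1, -0.2, 0.1]
finger_gap: 0.335
[ 487.19551658 -361.54920161  118.98743542] [-3.12437123  0.06525183 -3.13560097]
```

View pics/z7.png

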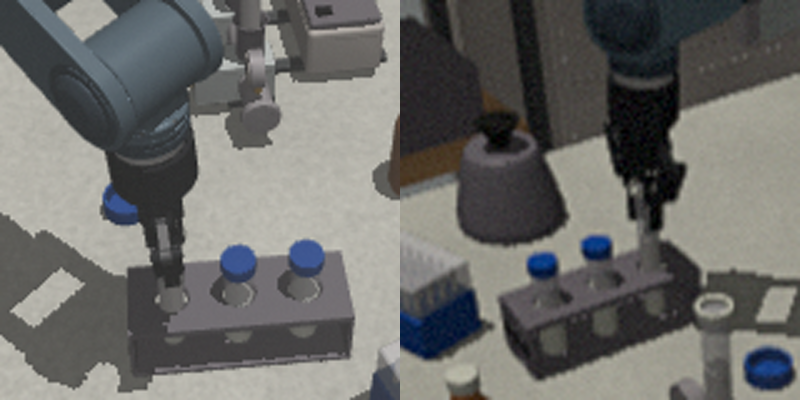

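```bash
python3 -m pendant '[[[0,0,0],0],[[0,0,0.4],0],[[0,0,1],0],[[0,0,1],0],[[0,0,1],0]]'
python3 - <<'E'
from h import *
c=cam('side','s8.png');cam('wrist','w8.png')
E
```

```text
t: 9.98
eef_pos: [483.3, -357.6, 199.6]
tool_rot: [-3.136, 0.054, -3.137]
wrist_force: [0.2, -0.6, -1.0]
finger_gap: 0.336
```

View pics/s8.png

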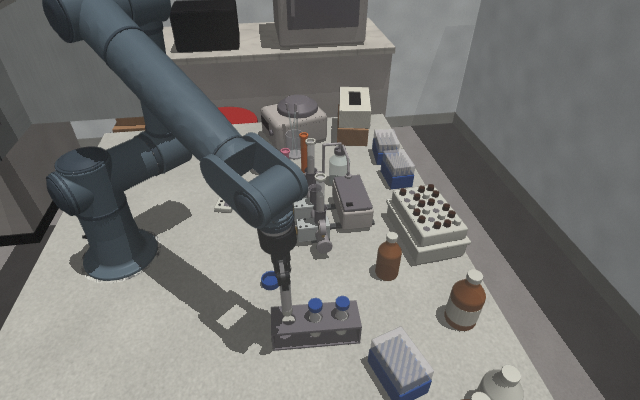

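View pics/w8.png

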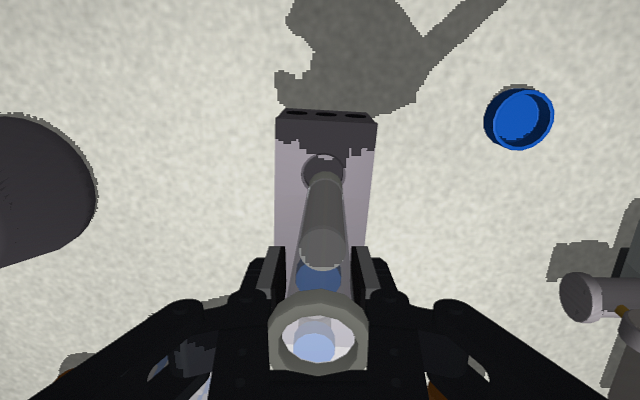

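```bash
python3 -m pendant '[[[0,0,1],0],[[0,0,1],0],[[0,0.5,1],0],[[0,1,0.2],0],[[0,1,0],0],[[0,1,0],0],[[0,1,0],0],[[0,1,0],0],[[0,1,0],0],[[0,1,0],0]]'
python3 -m pendant '[[[0,1,0],0],[[0,1,0],0],[[0,1,0],0],[[0,1,0],0],[[0,1,0],0],[[0,1,0],0],[[0,1,0],0],[[0,1,0],0],[[0,0.5,0],0]]'
```

```text
t: 10.92
eef_pos: [482.0, -167.6, 284.3]
tool_rot: [-3.132, 0.058, 3.138]
wrist_force: [0.1, -0.3, 0.0]
finger_gap: 0.332
t: 11.67
eef_pos: [476.6, 58.4, 277.8]
tool_rot: [-3.136, 0.05, 3.139]
wrist_force: [0.6, -0.2, -0.2]
finger_gap: 0.336
```

```bash
python3 -m pendant '[[[0.8,0.6,0],0],[[0.8,0.15,0],0],[[0.8,0,0],0],[[0.8,0,0],0],[[0.8,0,0],0],[[0.8,0,0],0],[[0.3,0,0],0],[[0,0,0],0]]'
python3 - <<'E'
from h import *
o=manip.observe();print(o['eef_pos'],o['tool_rot'])
c=cam('side');s=cam('scene');w=cam('wrist','w9.png')
cv2.imwrite('pics/z9s.png',cv2.resize(c['img'][120:230,250:390],(760,600),interpolation=cv2.INTER_CUBIC))
cv2.imwrite('pics/z9c.png',cv2.resize(s['img'][140:250,260:400],(760,600),interpolation=cv2.INTER_CUBIC))
E
```

```text
t: 12.33
eef_pos: [604.9, 83.9, 270.7]
tool_rot: [-3.137, 0.04, -3.136]
wrist_force: [0.3, -0.5, 0.2]
finger_gap: 0.332
[604.85876867  83.92585168 270.69541606] [-3.13743312  0.03962054 -3.13636501]
```

View pics/z9s.png

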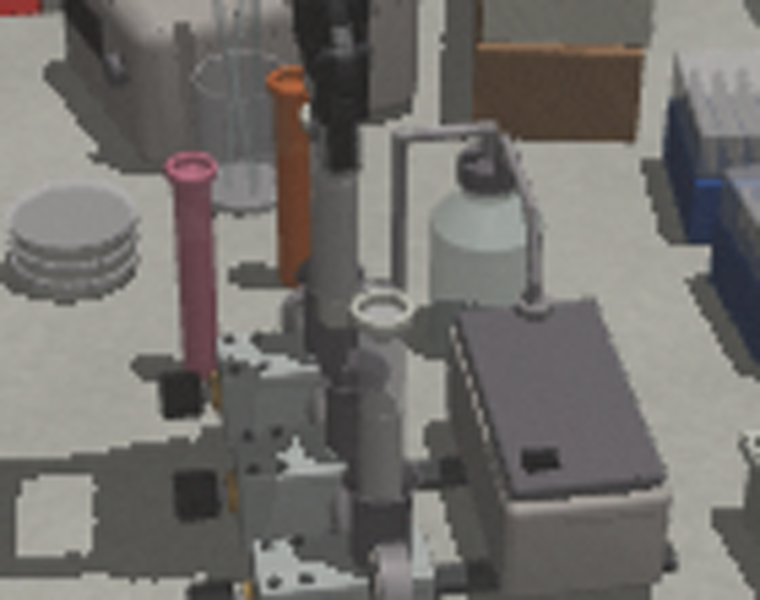

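View pics/z9c.png

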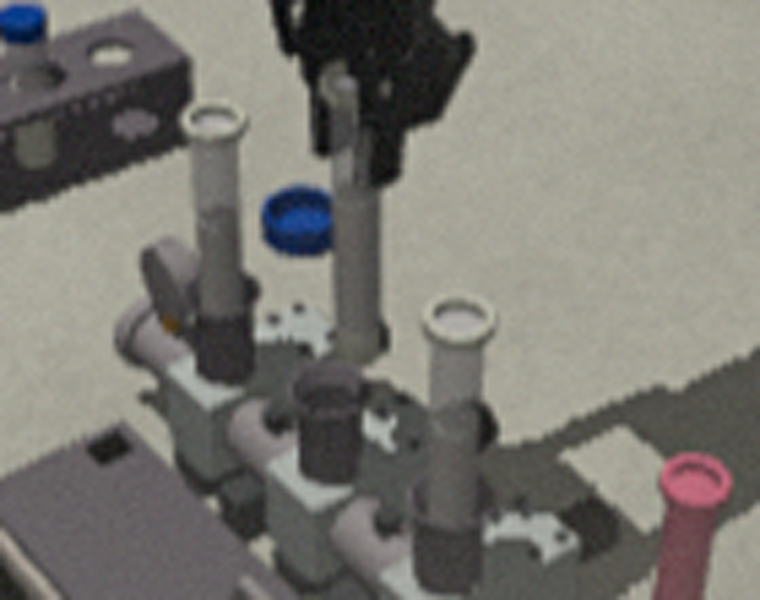

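View pics/w9.png

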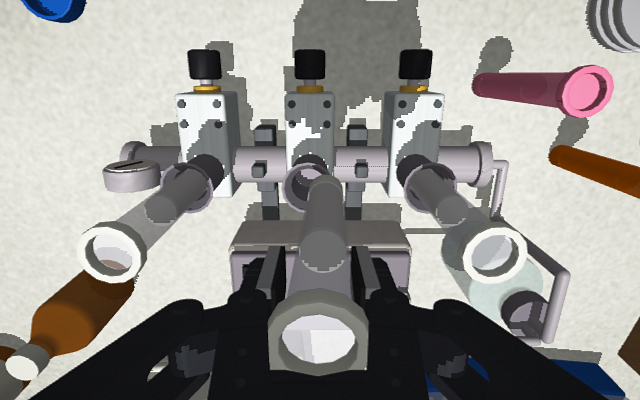

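Run:
```python
from h import *
w=cam('wrist');c=cam('side');s=cam('scene')
print(manip.observe()['eef_pos'])
print('scene bottom',at_z(s,(325.8,204.2),158),'cup',at_z(s,(321,210.6),131))
print('side idle/used flange px->',at_z(c,(250+382/5.43,120+310/5.4545),246))
print('wrist cup',at_z(w,(307,187),131),'idle fl',at_z(w,(112,254),246),'used fl',at_z(w,(495,254),246),'idle cup',at_z(w,(186,187),131),'used cup',at_z(w,(431,188),131))
for z in(158,283): print(z,[proj(c,(605,84,z)).round(1), proj(s,(605,84,z)).round(1),proj(w,(605,84,z)).round(1)])
v=w['img'][150:300,270:370];cv2.imwrite('pics/z10.png',cv2.resize(v,(400,600),interpolation=cv2.INTER_CUBIC))
```

```text
[603.64938182  84.04948925 272.01701022]
scene bottom [604.42447497  87.88995329 158.        ] cup [613.03841696  76.92760827 131.        ]
side idle/used flange px-> [613.43998937 -31.11796501 246.        ]
wrist cup [610.02109805  74.81936648 131.        ] idle fl [610.2705638  -21.64533974 246.        ] used fl [608.89876509 174.71135639 246.        ] idle cup [610.6202045 -24.1477497 131.       ] used cup [610.26417418 176.0255338  131.        ]
158 [array([312., 179.]), array([324.8, 203.5]), array([318.2, 191.6])]
283 [array([311.6, 144.6]), array([324.9, 166.5]), array([317.2, 287.3])]
```

View pics/z10.png

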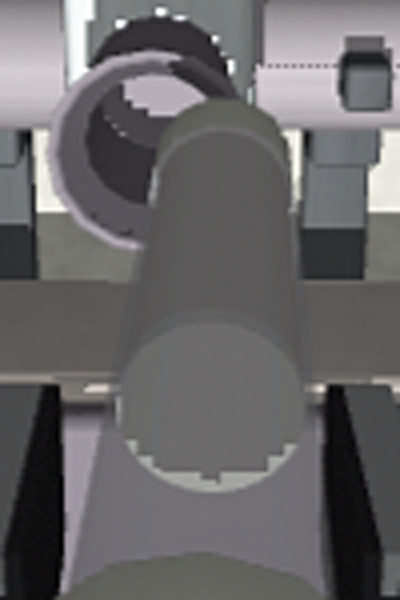

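Column bottom: scene gives ≈(604,88), wrist ≈(603,89). Cup: ≈(613,77) and ≈(610,75.5). The offset to correct is +8.5 in x and -12 in y; the column looks upright in both views.

```bash
python3 -m pendant '[[[0.38,-0.48,-0.3],0],[[0,0,-0.4],0],[[0,0,0],0]]'
cat > look.py <<'E'
from h import *
import sys
t=sys.argv[1]
w=cam('wrist');s=cam('scene');c=cam('side')
o=manip.observe();print(o['eef_pos'].round(1),o['tool_rot'].round(3),o['wrist_force'].round(1))
a=cv2.resize(w['img'][150:250,270:370],(400,400),interpolation=cv2.INTER_CUBIC)
b=cv2.resize(s['img'][175:225,295:345],(400,400),interpolation=cv2.INTER_CUBIC)
cv2.imwrite('pics/%s.png'%t,np.hstack([a,b]))
E
python3 look.py l1
```

```text
t: 12.88
eef_pos: [613.0, 71.3, 254.6]
tool_rot: [-3.137, 0.044, -3.136]
wrist_force: [-0.0, 0.4, -1.0]
finger_gap: 0.333
[613.9  71.5 256.9] [-3.137  0.047 -3.135] [ 0.3 -0.2 -0.6]
```

View pics/l1.png

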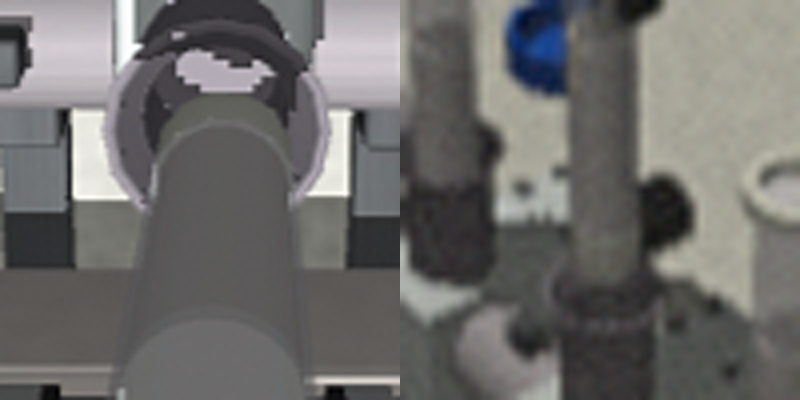

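Run:
```python
from h import *
w=cam('wrist');s=cam('scene')
for zb in(140,144,148): print(zb,at_z(w,(270+222/4,150+157/4),zb)[:2].round(1),at_z(s,(320.5,209.3),zb)[:2].round(1))
print(at_z(w,(270+217/4,150+127/4),131)[:2],at_z(s,(320.75,211.8),131)[:2])
```

```text
140 [615.7  76.9] [616.9  79.9]
144 [614.3  76.8] [619.6  83.5]
148 [613.   76.7] [622.2  87.2]
[612.56358241  75.99190015] [616.62016923  80.61526148]
```

Aligned to within ~2 mm in both views. Lowering into the cup.

```bash
python3 -m pendant '[[[-0.06,-0.03,-0.4],0],[[0,0,-0.5],0]]'; python3 look.py l2
```

```text
t: 13.3
eef_pos: [614.5, 71.1, 237.7]
tool_rot: [-3.136, 0.055, -3.134]
wrist_force: [-0.7, -0.3, -1.0]
finger_gap: 0.332
[613.1  71.2 235.4] [-3.137  0.05  -3.135] [-1.   0.2 -0.8]
```

View pics/l2.png

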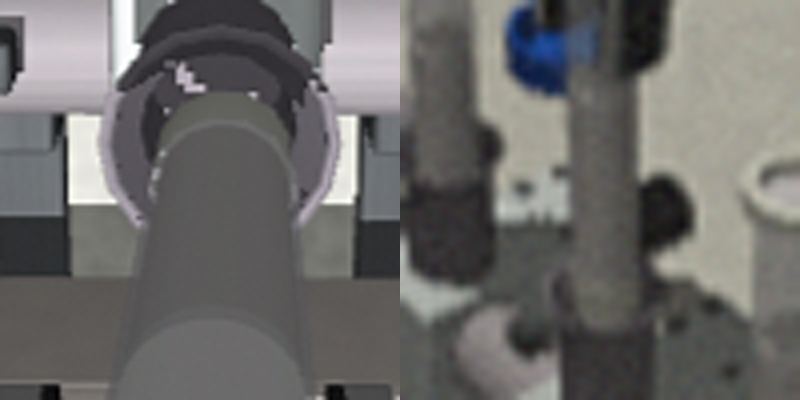

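```bash
python3 -m pendant '[[[0,0,-0.3],0],[[0,0,-0.3],0]]';python3 -m pendant '[[[0,0,-0.3],0],[[0,0,-0.2],0]]'; python3 look.py l3
```

```text
t: 13.62
eef_pos: [614.1, 71.2, 221.3]
tool_rot: [-3.136, 0.053, -3.134]
wrist_force: [-1.0, 0.4, -1.7]
finger_gap: 0.333
t: 13.78
eef_pos: [613.9, 71.2, 206.9]
tool_rot: [-3.136, 0.053, -3.134]
wrist_force: [0.4, -0.4, -0.8]
finger_gap: 0.338
[613.9  71.3 207.4] [-3.136  0.052 -3.134] [-0.1  0.  -1.3]
```

View pics/l3.png

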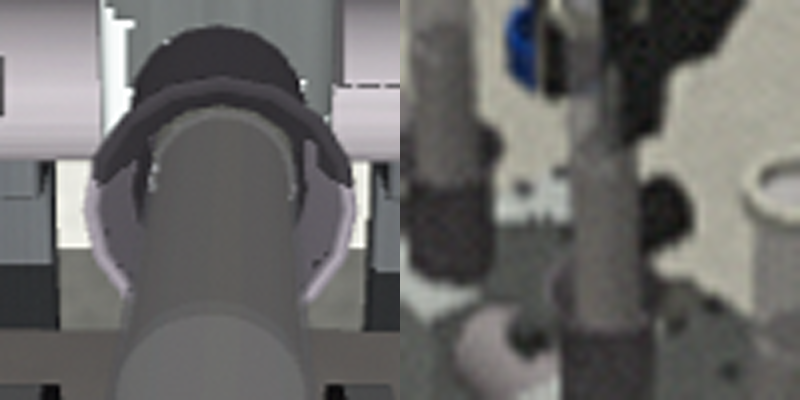

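```bash
python3 -m pendant '[[[0,0,-0.2],0],[[0,0,-0.15],0]]';python3 -m pendant '[[[0,0,-0.12],0],[[0,0,0],0]]'
```

```text
t: 14.1
eef_pos: [614.9, 71.2, 199.8]
tool_rot: [-3.136, 0.055, -3.134]
wrist_force: [-0.0, -0.7, -0.4]
finger_gap: 0.337
t: 14.27
eef_pos: [614.7, 71.2, 195.9]
tool_rot: [-3.136, 0.055, -3.134]
wrist_force: [-0.4, -0.6, -0.9]
finger_gap: 0.333
```

```bash
python3 -m pendant '[[[0,0,-0.12],0]]';python3 -m pendant '[[[0,0,-0.1],0]]';python3 -m pendant '[[[0,0,-0.1],0]]'
```

```text
t: 14.35
eef_pos: [615.3, 71.2, 193.7]
tool_rot: [-3.136, 0.057, -3.134]
wrist_force: [-2.2, 0.3, 23.7]
finger_gap: 0.334
t: 14.43
eef_pos: [617.0, 71.0, 193.6]
tool_rot: [-3.136, 0.061, -3.134]
wrist_force: [-0.5, 0.1, 11.8]
finger_gap: 0.329
t: 14.52
eef_pos: [618.6, 71.0, 193.8]
tool_rot: [-3.135, 0.066, -3.134]
wrist_force: [-2.0, -0.5, 6.5]
finger_gap: 0.332
```

Floor contact at TCP z 193.7, against 194 predicted. Checking that it's seated before releasing.

Run:
```python
from h import *
c=cam('side');s=cam('scene')
cv2.imwrite('pics/z11.png',np.hstack([cv2.resize(c['img'][130:230,260:360],(400,400),interpolation=cv2.INTER_CUBIC),cv2.resize(s['img'][150:250,270:370],(400,400),interpolation=cv2.INTER_CUBIC)]))
```

```text
(no output)
```

View pics/z11.png

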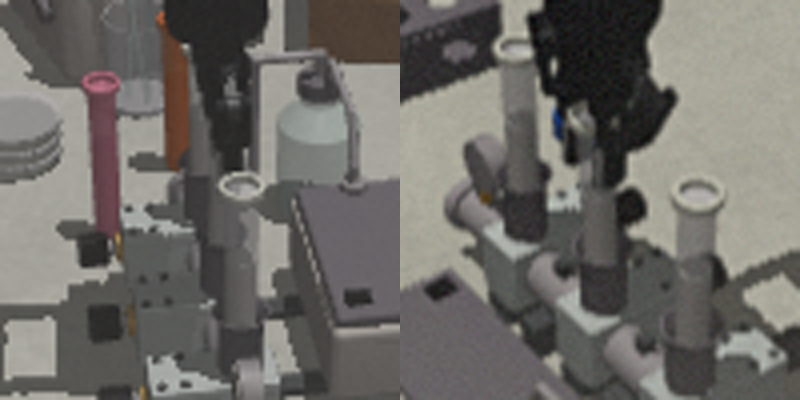

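It sits in the cup, level with its neighbours. Releasing and going straight up.

```bash
python3 -m pendant '[[[0,0,0],0],[[0,0,0],0],[[0,0,0],0],[[0,0,0],0],[[0,0,0],0]]' 0.9
python3 -m pendant '[[[0,0.2,0.5],0],[[0,0,1],0],[[0,0,1],0],[[0,0,1],0],[[-0.2,0,1],0]]'
```

```text
t: 15.03
eef_pos: [619.6, 70.9, 195.1]
tool_rot: [-3.135, 0.069, -3.134]
wrist_force: [0.7, -0.1, -0.2]
finger_gap: 0.9
t: 15.45
eef_pos: [609.5, 77.6, 304.8]
tool_rot: [-3.137, 0.052, -3.134]
wrist_force: [0.1, -1.0, -0.3]
finger_gap: 0.897
```

```bash
python3 -m pendant '[[[-1,0,0],0],[[-1,0,0],0],[[-1,0,0],0],[[-0.9,0,0],0],[[0,0,-1],0],[[0,0,-1],0],[[0,0,-1],0],[[0,0,-1],0],[[0,0,-1],0],[[0,0,-1],0]]' 0.9
python3 - <<'E'
from h import *
w=cam('wrist','w12.png');c=cam('side');s=cam('scene')
o=manip.observe();print(o['eef_pos'],o['tool_rot'])
cv2.imwrite('pics/z12.png',np.hstack([cv2.resize(c['img'][130:230,260:360],(400,400),interpolation=cv2.INTER_CUBIC),cv2.resize(s['img'][150:250,270:370],(400,400),interpolation=cv2.INTER_CUBIC)]))
E
```

```text
t: 16.28
eef_pos: [515.8, 80.7, 179.0]
tool_rot: [-3.135, 0.098, -3.132]
wrist_force: [0.1, 0.2, -0.2]
finger_gap: 0.899
[514.39166666  80.70472753 177.82654823] [-3.13516398  0.09241317 -3.13198154]
```

View pics/w12.png

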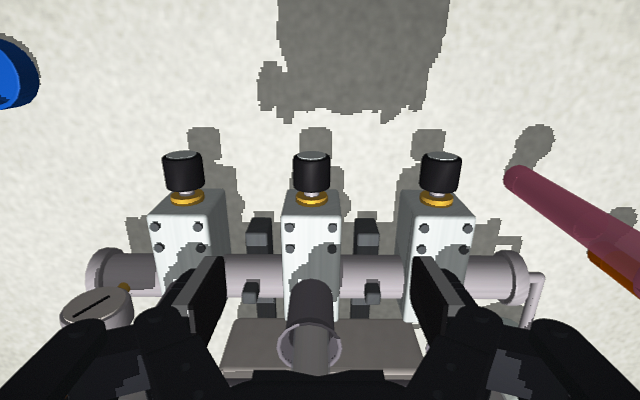

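View pics/z12.png

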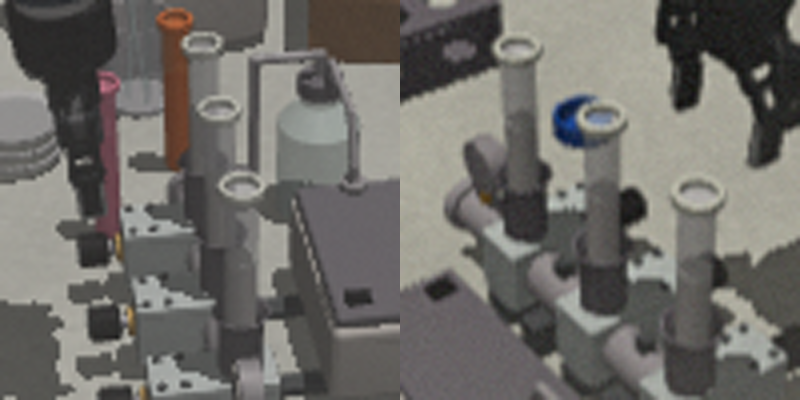

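Fresh column is upright, at the same height as its neighbours. Going down over the middle knob (312,172).

```bash
python3 - <<'E'
from h import *
w=cam('wrist'); print(at_z(w,(312,172),55),at_z(w,(312,156),60))
E
python3 -m pendant '[[[-0.2,-0.12,-0.8],0],[[-0.05,0,-0.8],0],[[-0.05,0,-0.8],0]]'
```

```text
[509.87580087  75.6717594   55.        ] [496.03400991  75.7441129   60.        ]
t: 16.73
eef_pos: [517.5, 77.3, 132.2]
tool_rot: [-3.133, 0.121, -3.131]
wrist_force: [0.3, 1.0, 0.1]
finger_gap: 0.901
```

```bash
python3 -m pendant '[[[-0.5,0,-0.4],0],[[-0.2,0,-0.6],0],[[-0.1,0,-0.6],0]]'
python3 -m pendant '[[[-0.2,0,-0.5],0],[[-0.2,0,-0.5],0]]'
```

```text
t: 16.98
eef_pos: [502.9, 77.1, 98.7]
tool_rot: [-3.132, 0.134, -3.131]
wrist_force: [0.1, -0.0, -0.3]
finger_gap: 0.899
t: 17.15
eef_pos: [497.3, 76.9, 78.4]
tool_rot: [-3.131, 0.144, -3.131]
wrist_force: [-0.1, -0.7, -1.2]
finger_gap: 0.9
```

```bash
python3 -m pendant '[[[0.2,0,-0.5],0],[[0.2,0,-0.5],0],[[0.1,0,-0.5],0]]'
python3 -m pendant '[[[0,0,-0.2],0]]'
python3 - <<'E'
from h import *
w=cam('wrist','w13.png');c=cam('side')
o=manip.observe();print(o['eef_pos'],o['tool_rot'])
cv2.imwrite('pics/z13.png',cv2.resize(c['img'][130:250,230:350],(600,600),interpolation=cv2.INTER_CUBIC))
E
```

```text
t: 17.4
eef_pos: [516.3, 76.9, 47.9]
tool_rot: [-3.13, 0.158, -3.13]
wrist_force: [0.1, -0.6, -0.2]
finger_gap: 0.898
t: 17.48
eef_pos: [518.1, 76.8, 44.1]
tool_rot: [-3.13, 0.16, -3.13]
wrist_force: [-0.3, -0.4, -0.4]
finger_gap: 0.9
[517.86514085  76.80655144  44.43469083] [-3.13007045  0.16033459 -3.13040645]
```

View pics/w13.png

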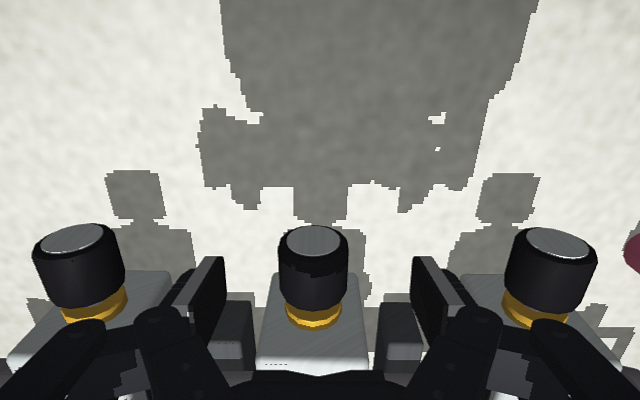

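View pics/z13.png

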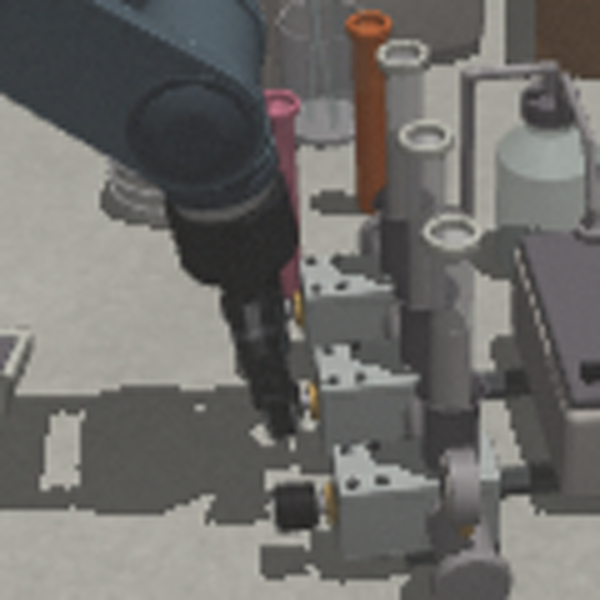

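```bash
python3 -m pendant '[[[-0.3,0,-0.45],0],[[0,0,0],0]]' 0.9
python3 -m pendant '[[[-0.08,0,0],0],[[0,0,0],0],[[0,0,0],0],[[0,0,0],0],[[0,0,0],0]]' 0.1 80
```

```text
t: 17.75
eef_pos: [512.8, 76.8, 36.4]
tool_rot: [-3.13, 0.165, -3.13]
wrist_force: [-0.6, 0.2, -0.5]
finger_gap: 0.899
t: 18.17
eef_pos: [514.0, 74.6, 42.0]
tool_rot: [-3.124, 0.171, -3.127]
wrist_force: [-0.7, 3.2, -4.8]
finger_gap: 0.316
```

The grip sits too high on the round knob (chord 27 mm), so I'll reopen and regrip lower.

```bash
python3 -m pendant '[[[0,0,0],0],[[0,0,0],0],[[0,0.1,-0.3],0],[[-0.1,0,-0.35],0]]' 0.8
python3 -m pendant '[[[0,0,-0.2],0]]'
```

```text
t: 18.5
eef_pos: [514.4, 77.1, 27.9]
tool_rot: [-3.124, 0.178, -3.128]
wrist_force: [0.3, -0.1, -0.6]
finger_gap: 0.797
t: 18.58
eef_pos: [513.6, 77.4, 21.7]
tool_rot: [-3.124, 0.177, -3.128]
wrist_force: [0.4, -0.2, -0.3]
finger_gap: 0.802
```

```bash
python3 -m pendant '[[[-0.1,0,0],0],[[0,0,0],0],[[0,0,0],0],[[0,0,0],0]]' 0.1 80
```

```text
t: 18.92
eef_pos: [509.2, 74.2, 19.8]
tool_rot: [-3.116, 0.17, -3.123]
wrist_force: [-7.5, -11.4, 8.9]
finger_gap: 0.327
```

```bash
python3 -m pendant '[[[0,0,0],0],[[0,0,0],0],[[0,0.1,0],0]]' 0.8
python3 -m pendant '[[[0.1,0,0.1],0]]'
python3 - <<'E'
from h import *
w=cam('wrist','w14.png');c=cam('side')
cv2.imwrite('pics/z14.png',cv2.resize(c['img'][150:250,230:330],(600,600),interpolation=cv2.INTER_CUBIC))
E
```

```text
t: 19.17
eef_pos: [509.8, 75.3, 20.5]
tool_rot: [-3.115, 0.171, -3.124]
wrist_force: [0.2, -0.8, -0.6]
finger_gap: 0.736
t: 19.25
eef_pos: [511.6, 75.8, 22.6]
tool_rot: [-3.116, 0.17, -3.124]
wrist_force: [0.3, -1.0, -0.3]
finger_gap: 0.804
```

View pics/w14.png

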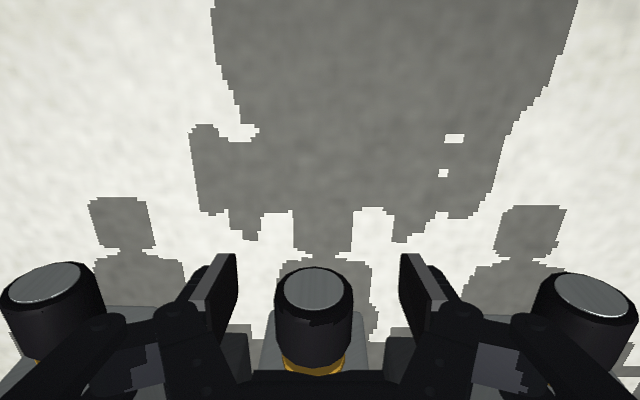

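View pics/z14.png

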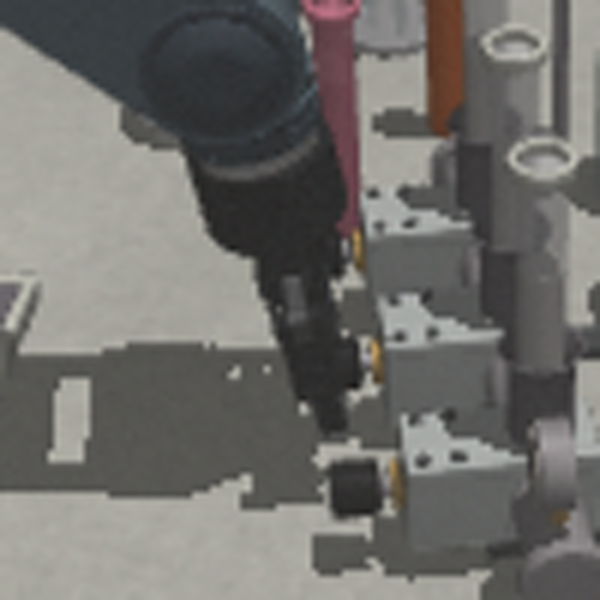

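```bash
python3 -m pendant '[[[0.12,0.03,0.3],0],[[0,0,0],0],[[0,0,0],0],[[0,0,0],0],[[0,0,0],0]]' 0.1 80
```

```text
t: 19.77
eef_pos: [516.2, 74.2, 32.7]
tool_rot: [-3.11, 0.17, -3.121]
wrist_force: [2.6, 7.3, -5.8]
finger_gap: 0.327
```

```bash
python3 -m pendant '[[[-0.3,0,0],0],[[-0.4,0,0],0]]'; python3 -m pendant '[[[-0.3,0,0],0],[[-0.2,0,0],0]]'
```

```text
t: 19.93
eef_pos: [500.6, 74.2, 32.8]
tool_rot: [-3.111, 0.176, -3.123]
wrist_force: [1.3, -0.9, -1.2]
finger_gap: 0.325
t: 20.1
eef_pos: [486.5, 74.2, 32.7]
tool_rot: [-3.11, 0.174, -3.123]
wrist_force: [-2.3, -1.8, 2.6]
finger_gap: 0.324
```

```bash
python3 -m pendant '[[[-0.2,0,0],0]]'
python3 - <<'E'
from h import *
w=cam('wrist','w15.png');c=cam('side')
cv2.imwrite('pics/z15.png',cv2.resize(c['img'][150:250,230:330],(600,600),interpolation=cv2.INTER_CUBIC))
E
```

```text
t: 20.18
eef_pos: [486.0, 74.1, 33.4]
tool_rot: [-3.111, 0.191, -3.124]
wrist_force: [56.0, 4.6, -64.5]
finger_gap: 0.32
```

View pics/w15.png

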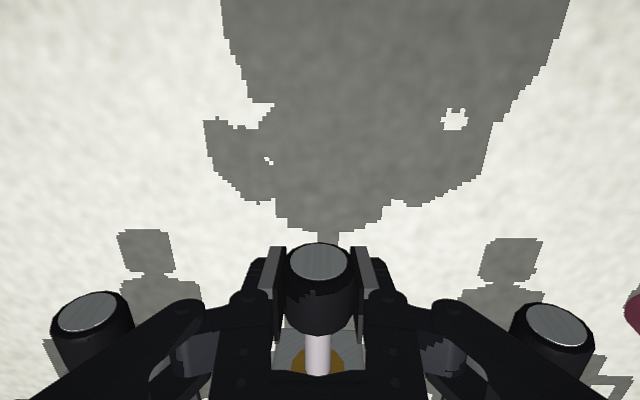

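The knob is out: stem visible at (318,350), and it is against its end stop (56 N). Releasing and retreating.

```bash
python3 -m pendant '[[[0,0,0],0],[[0,0,0],0],[[0,0,0],0],[[0,0,0],0],[[0,0.1,0],0]]' 0.85
python3 -m pendant '[[[0,0,0.5],0],[[0,0,0.8],0],[[0,0,1],0],[[-0.3,0,1],0],[[-0.5,0,1],0],[[-0.5,0,1],0],[[0,0,1],0],[[0,0,1],0],[[0,0,1],0],[[0,0,0],0]]'
python3 - <<'E'
from h import *
w=cam('wrist','w16.png');c=cam('side','s16.png');s=cam('scene','c16.png')
cv2.imwrite('pics/z16.png',np.hstack([cv2.resize(c['img'][150:250,250:350],(400,400),interpolation=cv2.INTER_CUBIC),cv2.resize(s['img'][150:250,280:380],(400,400),interpolation=cv2.INTER_CUBIC)]))
E
```

```text
t: 20.7
eef_pos: [485.9, 76.9, 32.8]
tool_rot: [-3.112, 0.191, -3.125]
wrist_force: [0.2, 0.2, 0.3]
finger_gap: 0.85
t: 21.53
eef_pos: [444.7, 79.5, 248.4]
tool_rot: [-3.112, 0.184, -3.123]
wrist_force: [0.2, 0.1, 0.3]
finger_gap: 0.846
```

View pics/w16.png

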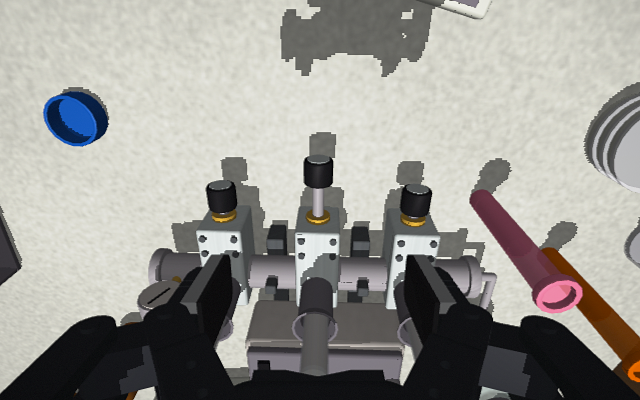

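View pics/z16.png

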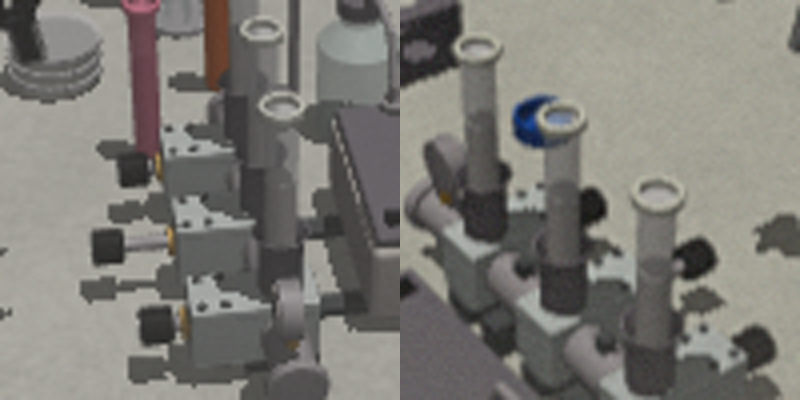

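View pics/c16.png

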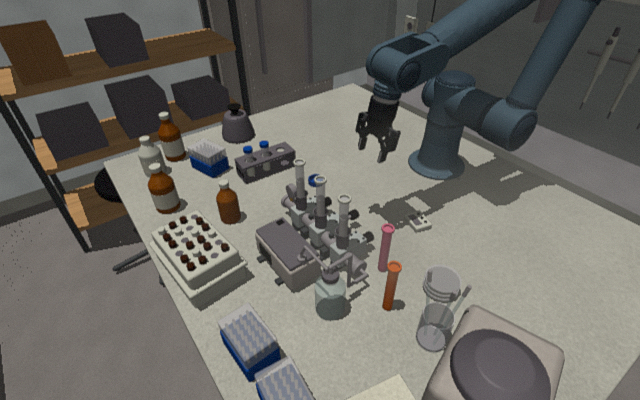

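Run:
```python
from h import *
w=cam('wrist')
for p in((318,158),(221,183),(415,187)): print(at_z(w,p,60)[:2].round(1))
manip.sign_off()
```

```text
[458.2  75.1]
[485.7 -17.1]
[485.1 167.2]
the job is handed in; nothing more can be done
```

I finished all three steps in the order asked and handed the job in at about 21.6 s of the 61 s allowed. No verdict was reported.

- **Used knob:** I pushed the used station's knob home against its stop with about 30 N. Its column was left where it was.
- **Fresh column:** I took it from the rack, kept it upright and lowered it into the empty cup. It touched the floor at the height I had calculated, so I released it there.
- **Empty station's knob:** I gripped it and pulled it out to its end stop, then backed the arm away.

**Last checks:**
- **Knobs:** The used and idle knobs line up to within 1 mm. The middle knob stands about 27 mm further out by camera. That is less than the 30 mm full travel, but the camera view was tilted, and the pull ended hard on the stop at about 56 N.
- **Columns:** All three stand upright at the same height.
- **Rest of the bench:** The other tubes and items look unmoved in the last views.

**What went less well:**
- **Tool tilt:** The tool drifted to about 0.19 rad of tilt over the moves, mostly after the column was released. It changed only about 0.03 rad while I held the column.
- **Regrips:** I gripped the empty station's knob three times. The first two grips looked off-centre in height, so I let go and tried again.
- **Cup position:** The wrist camera's estimates of the cup's position differed from the other cameras' by up to 9 mm. I set the column over the cup by eye in two camera views instead.

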